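Lay out the painter's place

TASK

Lay out the painter's place: stand the steel water pot in its round saucer, slip the roll of tape over its post, lay the flat brush across the two notched bars of its rest, and stand the full ink bottle in the square well of the wooden block. The two ink bottles look alike but one is empty, so lift them to find the heavier; leave the empty one standing on the table. Set each thing down all the way into its holder without dropping it, and leave the jug where it is.

Things in the scene. Friction and masses are not known exactly. Their poses are not given: they have to be found in the camera images.
- water_pot: open round brush-washing pot of plain steel, 62 mm in diameter, 78 mm high, wall 3 mm, about 0.12 kg; origin at the centre of its underside, z up
- tape_roll: roll of cream masking tape lying flat, a ring 66 mm in outer diameter with a 42 mm hole, 25 mm high, about 0.06 kg; origin at the centre of its underside, z up
- flat_brush: flat wash brush lying on the table, 190 mm long, 14 mm thick: wooden handle 18 mm wide to -x of the origin (14 mm wide in its last 20 mm), steel ferrule 28 mm wide from x = 15 to 50 mm, pale bristles beyond; about 0.05 kg. Origin at the middle of its length on the underside, x towards the bristles, z up; it balances within 15 mm of the origin
- bottle_1: one of two look-alike square white opaque plastic ink bottles with a round black screw cap: body 56 x 56 mm and 60 mm high, cap 36 mm in diameter, 86 mm high in all; origin at the centre of the underside, z up, x and y square to its flat sides. One of the two bottles is full (about 0.27 kg), the other empty (about 0.08 kg); they look the same and stand in either place.
- bottle_2: one of two look-alike square white opaque plastic ink bottles with a round black screw cap: body 56 x 56 mm and 60 mm high, cap 36 mm in diameter, 86 mm high in all; origin at the centre of the underside, z up, x and y square to its flat sides. One of the two bottles is full (about 0.27 kg), the other empty (about 0.08 kg); they look the same and stand in either place.
- saucer: round white saucer with an upright rim, fixed: outer diameter 94 mm, inner diameter 86 mm, inner floor 4 mm above the table, rim 12 mm high; origin at the centre of its underside, z up
- tape_post: tape holder, fixed: wooden disc 72 mm in diameter and 10 mm thick with an upright steel post 18 mm in diameter in its middle, round-topped, 53 mm above the table; origin at the centre of the underside, z up. The roll lies on the disc with the post through its hole
- brush_rest: wooden brush rest, fixed: base 102 x 78 mm, 6 mm thick; two upright bars along y at x = -45 and +45 mm, 12 mm thick, tops 22 mm above the table, with horns to 38 mm at both ends (|y| over 27 mm), so each bar has a notch 54 mm wide. Origin at the centre of the underside, z up. The brush lies along x over both bars, either way round, middle over middle; fingers fit between the bars
- ink_block: wooden ink-bottle block, fixed: 96 x 96 mm, 26 mm high, with an open square well 74 x 74 mm whose floor is 8 mm above the table; origin at the centre of the underside, z up, x and y square to its sides
- jug: white ceramic jug, a bystander: 86 mm in diameter at the belly, 105 mm high, handle at +y reaching 71 mm from the axis; origin at the centre of its underside. It stands at one side, and a jar of brushes (76 mm in diameter, 190 mm high, not listed) at about the mirrored place on the other side
Mind the look-alikes: they are no part of the job. Leave any purple or yellow look-alike of the bottle_1 alone.

How it is judged:
By the outcome, as a careful person would: the job done as asked, in the order asked, and still so for the second after the job is handed in, with the robot touching nothing.
It also fails if it takes over 128 s, if anything falls off the work surface, if the arm or the gripper's body presses on something with over 40 N, if the wrist force passes 120 N, or if a joint passes its speed limit or range.

ROBOT

A 7-joint arm with a two-finger parallel gripper is mounted at the origin on the work surface. World frame = base frame: x ahead of the robot, y to its left, z up, the work surface at z = 0. Lengths are in m, angles in rad, forces in N, time in s.
With the tool pointing down it reaches from about 0.425 to 0.925 m from the base axis. Payload 6.8 kg.
Tool frame: the origin (TCP) lies where the fingers leave the gripper's body, on its centre line; the fingertips stand 73 mm ahead of it and the grasp point (between the pads) lies 54 mm ahead of it; z points along the fingers, y is the line along which they close (so a half turn about z gives the same grasp; the last joint's range is limited). The gripper opens to 85 mm and grips with 20 to 120 N. Pads are 22 mm wide; open, the fingers measure 114 mm over their backs; the gripper's body (76 mm by 85 mm) begins 54 mm behind the grasp point. The pads swing forward as they close: fully open they stand 13 mm farther back than shut.
Start: joints at [1.147, 0.477, 0.022, 1.555, -0.011, 1.109, -0.083], TCP at [0.21, -0.642, 0.304] pointing down, gripper open.
Joint ranges: [-2.96, 2.96], [-0.34, 2.1], [-1.41, 1.46], [0.24, 2.44], [-1.37, 4.51], [0.17, 1.92], [-2.96, 2.96]. Speed limits (rad/s): [2.39, 2.39, 3.14, 3.14, 3.14, 3.14, 3.14].

INTERFACE

Orientations are given as a rotation vector (axis times angle).
In Python, from bench import r, grab_frame, camera_info gives the robot as it stands.
- The arm moves only by the tool run_rows, called after "Emit:" in YAML: its name, and indented under it one key for each argument. Schema: {"type":"object","properties":{"rows":{"type":"array","items":{"type":"array","items":{"type":"array","items":{"type":"number"},"minItems":6,"maxItems":6},"minItems":1,"maxItems":5},"minItems":1,"maxItems":1},"jaw":{"type":"number"},"grip_n":{"type":"number"},"only":{"type":"string"},"quiet":{"type":"boolean"},"lines":{"type":"string"}},"required":["rows"],"additionalProperties":false}. rows is a list that holds a single list of rows (three levels of brackets), with 1 to 5 rows, each of 6 numbers: dx, dy, dz in normalised numbers (1 is 0.75 m), then a rotation vector rx, ry, rz in a scale on which 1.0 is pi rad; each row is the pose to reach, as a shift and turn from the pose commanded when the call began, along the tool's axes at that moment; what a row does not reach only later rows make up. A row lasts 1/10 s, in which the tool goes at most 0.05 m and 0.15 rad, less where a joint would pass 70% of its speed; a pose out of reach is approached as far as the arm can. jaw is the finger opening in m, set as the call begins (left out keeps the last). The fingers move at their own pace and stop on an object; grip_n is the grip in N (left out, the last holds). Time passes only in rows, so rows that do not move let the fingers close. The tool returns the time, the measured TCP pose, the force, the opening and the grip force at its end. only (a regular expression) keeps the lines of the reply that match it, lines (a string "A,B") keeps lines A to B, and quiet returns only ok. A shift or turn number past 1, either way, is cut back to 1. Input that does not fit is refused with a message, and nothing moves.
- r.get_obs(): the state, without advancing time (a new reading comes with each control period).
- grab_frame(name): name is "scene" or "top" or "wrist"; returns (picture, depth): 480x640x3 uint8, blue, green, red; 480x640 float32, m along the optical axis (not along the pixel's ray), 0 where there is no reading.
- camera_info(name): a dict with "camera_matrix" (3x3 intrinsics, pixels), "R" (3x3) and "t" (3): a world point X has camera coordinates R X + t. Camera axes: x right, y down, z forward; pixel columns grow to the right and rows downward; lengths in m; the calibration is good to about 2 mm. A picture is of the moment at which its call begins: read the wrist's pose just before it. camera_info takes no time and is no camera call; for the wrist camera it gives the pose at the moment of the call.
- r.hand_in(): hands the job in; it is judged then, once.
The state is a dict: "clock": time; "joints": joint angles; "qvel": joint speeds; "tau": joint torques, N m; "tcp_pos": TCP position; "orientation": TCP orientation; "contact_force": force on the tool from outside, world axes, zero at the start; "moment": the same for the moment, N m; "grip_width": finger opening in m; "gripper_force": force on a finger pad.
Only numpy, scipy, OpenCV 4.12 (cv2) and the standard library are available. Lean on these libraries where they do the work, as an engineer would, in place of code of your own. Each camera call takes 0.05 s, during which the arm holds its last target. There are 200 camera calls.

## Working session

There is one attempt and no reset: what is moved stays moved. The work goes in short steps, Python scripts to look and compute and a tool call to move; the robot and the scene stay as the last step left them, time stands still between calls to the robot, and variables do not carry over. Pictures are saved under pics/ and viewed, at most 14 in all, crops included, and the job is handed in when it is done.

```bash
mkdir -p pics; ls
```

Run:
```python
from bench import r, grab_frame, camera_info
import cv2, numpy as np
print(r.get_obs())
for n in ["top","scene"]:
    im,d=grab_frame(n); cv2.imwrite(f"pics/{n}0.png",im); np.save(f"{n}0.npy",d)
    c=camera_info(n); print(n,c)
```

```text
pics
{'clock': 0.0, 'joints': array([ 1.14687411,  0.47781744,  0.02233662,  1.55647991, -0.011514  ,
        1.10931546, -0.08312203]), 'qvel': array([ 1.60243720e-03, -6.17282338e-04, -1.51701542e-05,  1.08283145e-04,
       -4.55698379e-04, -1.23032416e-04,  4.06072462e-04]), 'tau': array([ 1.73979224e-04, -5.96462703e+01,  1.60772167e+00, -2.81199324e+01,
        1.24388631e-02,  9.29618545e-03, -5.58718170e-06]), 'tcp_pos': array([ 0.20950378, -0.64116196,  0.3029019 ]), 'orientation': array([-3.10068444e+00, -4.93736652e-01,  6.64529223e-04]), 'contact_force': array([ 0.25531674, -0.15153623,  0.98930609]), 'moment': array([0.00434903, 0.04430197, 0.0210065 ]), 'gripper_force': 0.0, 'grip_width': 0.08521034938597336}
top {'camera_matrix': array([[485.71395621,   0.        , 316.63930221],
       [  0.        , 485.71395621, 243.05007451],
       [  0.        ,   0.        ,   1.        ]]), 'R': array([[ 1.47388555e-02, -9.99890247e-01,  1.50306799e-03],
       [-9.95045736e-01, -1.48152251e-02, -9.83081547e-02],
       [ 9.83196334e-02, -4.66717095e-05, -9.95154886e-01]]), 't': array([-0.06329971,  0.47542008,  1.35554742])}
scene {'camera_matrix': array([[477.17753026,   0.        , 315.25636913],
       [  0.        , 477.17753026, 234.67211956],
       [  0.        ,   0.        ,   1.        ]]), 'R': array([[ 0.57672364,  0.81685046, -0.01204822],
       [ 0.65001477, -0.46776556, -0.5988958 ],
       [-0.49484405,  0.33756585, -0.80073632]]), 't': array([-0.24708253, -0.30011924,  1.49828228])}
```

View pics/top0.png

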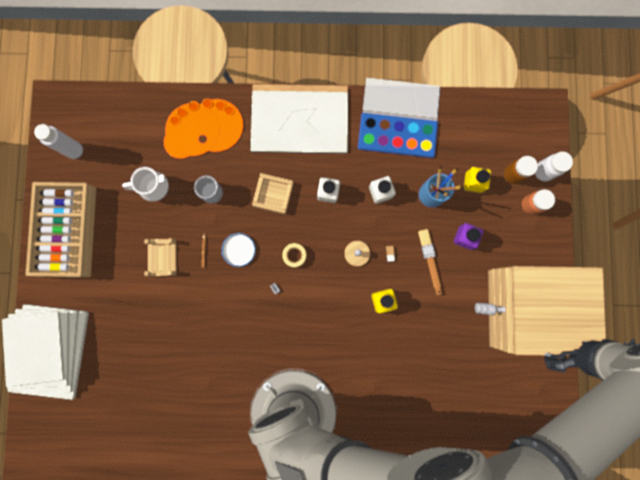

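View pics/scene0.png

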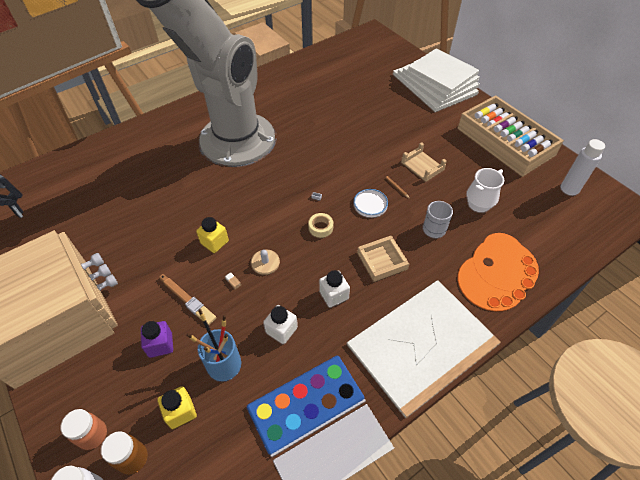

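Top view: pot (207,188), jug (150,183), ink block (273,193), white bottles (328,189) and (382,189), brush (430,262), post (357,253), tape (294,255), saucer (239,250), rest (162,257). Look-alikes that could be taken for the bottles are yellow (478,180) and (385,301) and purple (468,236), which I leave alone. The stick (204,250) could be mistaken for the brush, and the eraser (390,254) is clutter.

Create h.py:
```python
import numpy as np, cv2
from bench import r, grab_frame, camera_info
def world(d,c):
    K=c["camera_matrix"]; v,u=np.mgrid[0:480,0:640]
    p=np.stack([(u-K[0,2])/K[0,0]*d,(v-K[1,2])/K[1,1]*d,d],-1)
    P=(p-c["t"])@c["R"]; P[d<=0]=np.nan; return P
def proj(X,c):
    q=c["R"]@np.array(X)+c["t"]; q=c["camera_matrix"]@q; return q[:2]/q[2]
```

Run:
```python
from h import *
W={"pot":(207,188,20),"jug":(150,183,30),"block":(273,193,27),"bA":(328,189,17),"bB":(382,189,17),"brush":(430,262,36),"post":(357,253,18),"tape":(294,255,17),"saucer":(239,250,22),"rest":(162,257,25)}
cams={n:(world(np.load(n+"0.npy"),camera_info(n)),camera_info(n)) for n in("top","scene")}
P,c=cams["top"]; S,_=cams["scene"]
for k,(u,v,h) in W.items():
    ctr=np.nanmean(P[v-3:v+4,u-3:u+4].reshape(-1,3),0)
    for nm,Q in(("top",P),("scn",S)):
        Q=Q.reshape(-1,3); m=(np.hypot(Q[:,0]-ctr[0],Q[:,1]-ctr[1])<h*.0028+.005)&(Q[:,2]>.004)
        q=Q[m]; hi=np.percentile(q[:,2],97)
        t=q[q[:,2]>hi-.012]
        (x,y),(w,l),a=cv2.minAreaRect((t[:,:2]*1000).astype(np.float32))
        lo,up=t[:,:2].min(0),t[:,:2].max(0)
        print(k,nm,len(t),"z97 %.3f rect c (%.0f %.0f) %.0fx%.0f a%.0f"%(hi,x,y,w,l,a),"bbox c",np.round((lo+up)*500),"size",np.round((up-lo)*1000), "allc",np.round((q[:,:2].min(0)+q[:,:2].max(0))*500))
```

```text
pot top 124 z97 0.082 rect c (621 252) 63x60 a46 bbox c [621. 252.] size [63. 63.] allc [636. 267.]
pot scn 196 z97 0.082 rect c (621 254) 62x64 a9 bbox c [621. 252.] size [63. 64.] allc [636. 266.]
jug top 233 z97 0.108 rect c (628 408) 82x72 a63 bbox c [630. 409.] size [73. 99.] allc [646. 431.]
jug scn 262 z97 0.108 rect c (633 409) 72x86 a43 bbox c [630. 405.] size [72. 92.] allc [646. 430.]
block top 492 z97 0.030 rect c (618 74) 97x97 a77 bbox c [617.  74.] size [113. 114.] allc [623.  73.]
block scn 661 z97 0.030 rect c (618 73) 98x101 a77 bbox c [617.  74.] size [114. 114.] allc [621.  72.]
bA top 137 z97 0.089 rect c (626 -86) 35x35 a39 bbox c [627. -87.] size [38. 36.] allc [619. -87.]
bA scn 195 z97 0.089 rect c (627 -86) 36x34 a21 bbox c [628. -86.] size [36. 35.] allc [619. -85.]
bB top 144 z97 0.089 rect c (630 -239) 34x36 a46 bbox c [ 630. -238.] size [35. 35.] allc [ 618. -233.]
bB scn 225 z97 0.089 rect c (632 -239) 35x35 a58 bbox c [ 631. -239.] size [37. 37.] allc [ 627. -234.]
brush top 68 z97 0.060 rect c (484 -460) 35x16 a39 bbox c [ 487. -462.] size [27. 27.] a
[... 249 characters left out ...]
0 rect c (452 -171) 15x15 a56 bbox c [ 451. -171.] size [16. 17.] allc [ 448. -170.]
tape top 257 z97 0.030 rect c (441 7) 63x62 a1 bbox c [441.   7.] size [63. 62.] allc [443.   7.]
tape scn 303 z97 0.030 rect c (442 9) 64x67 a29 bbox c [441.   9.] size [67. 66.] allc [443.   8.]
saucer top 562 z97 0.017 rect c (454 168) 131x121 a42 bbox c [456. 165.] size [124. 129.] allc [456. 165.]
saucer scn 679 z97 0.017 rect c (456 164) 122x120 a76 bbox c [457. 167.] size [125. 120.] allc [455. 166.]
rest top 97 z97 0.038 rect c (429 389) 100x80 a3 bbox c [429. 387.] size [102.  81.] allc [432. 385.]
rest scn 111 z97 0.039 rect c (430 388) 103x82 a2 bbox c [430. 388.] size [105.  83.] allc [438. 385.]
```

Run:
```python
from h import *
from scipy.optimize import least_squares
C={"saucer":(455,166,55,.012),"block":(618,74,75,.018),"bA":(625,-86,50,.045),"bB":(628,-239,50,.045),"brush":(430,-385,125,.010),"rest":(430,388,70,.028),"tape":(441,8,45,.02),"disc":(450,-171,42,.008),"pot":(621,252,45,.06),"jug":(630,408,80,.06)}
for n in("top","scene"):
    Q=world(np.load(n+"0.npy"),camera_info(n)).reshape(-1,3)
    m=(abs(Q[:,0]-.53)<.03)&(abs(Q[:,1]-.1)<.05); print(n,"table",np.nanmedian(Q[m,2])); zt=np.nanmedian(Q[m,2])
    for k,(x,y,h,z) in C.items():
        q=Q[(np.hypot(Q[:,0]-x/1e3,Q[:,1]-y/1e3)<h/1e3)&(Q[:,2]>z+.9*zt)]
        if k in("bA","bB"): q=q[q[:,2]<.07]
        t=(q[:,:2]*1000).astype(np.float32)
        (a,b),(w,l),an=cv2.minAreaRect(t)
        (e,f),rad=cv2.minEnclosingCircle(t)
        print(k,len(t),"rect (%.0f %.0f) %.0fx%.0f a%.1f"%(a,b,w,l,an),"circ %.0f %.0f r%.0f"%(e,f,rad),"zmed %.3f"%np.median(q[:,2]))
```

```bash
python3 -c "
import cv2
i=cv2.imread('pics/top0.png');s=cv2.imread('pics/scene0.png')
cv2.imwrite('pics/c1.png',cv2.vconcat([cv2.resize(i[165:310,300:500],(800,580),interpolation=cv2.INTER_CUBIC)]))"
```

```text
top table 0.0004305614989959261
saucer 93 rect (455 168) 92x91 a69.2 circ 454 168 r47 zmed 0.015
block 487 rect (618 74) 97x97 a77.0 circ 617 74 r67 zmed 0.026
bA 243 rect (626 -86) 56x56 a81.6 circ 625 -86 r36 zmed 0.061
bB 243 rect (629 -239) 57x56 a20.7 circ 629 -238 r37 zmed 0.060
brush 894 rect (456 -375) 192x215 a56.2 circ 453 -380 r123 zmed 0.017
rest 83 rect (429 389) 100x80 a2.5 circ 429 387 r62 zmed 0.037
tape 234 rect (441 7) 63x62 a0.7 circ 441 8 r33 zmed 0.025
disc 379 rect (449 -171) 69x69 a45.3 circ 449 -175 r38 zmed 0.012
pot 167 rect (621 252) 63x61 a16.9 circ 621 252 r32 zmed 0.077
jug 512 rect (632 417) 106x75 a68.0 circ 628 419 r60 zmed 0.092
scene table 0.002000394768490518
saucer 95 rect (455 169) 93x93 a86.1 circ 455 168 r49 zmed 0.015
block 619 rect (618 73) 98x101 a77.4 circ 618 74 r67 zmed 0.027
bA 336 rect (628 -86) 57x57 a80.8 circ 628 -86 r37 zmed 0.061
bB 382 rect (632 -239) 56x56 a20.1 circ 631 -238 r36 zmed 0.061
brush 946 rect (466 -382) 191x193 a55.5 circ 455 -380 r121 zmed 0.016
rest 90 rect (430 388) 103x82 a1.7 circ 430 388 r63 zmed 0.037
tape 255 rect (442 8) 64x66 a21.4 circ 441 8 r34 zmed 0.026
disc 440 rect (451 -172) 67x72 a31.6 circ 451 -172 r37 zmed 0.013
pot 299 rect (621 253) 62x64 a6.5 circ 621 253 r33 zmed 0.073
jug 771 rect (626 416) 75x107 a40.0 circ 627 418 r60 zmed 0.088
```

View pics/c1.png

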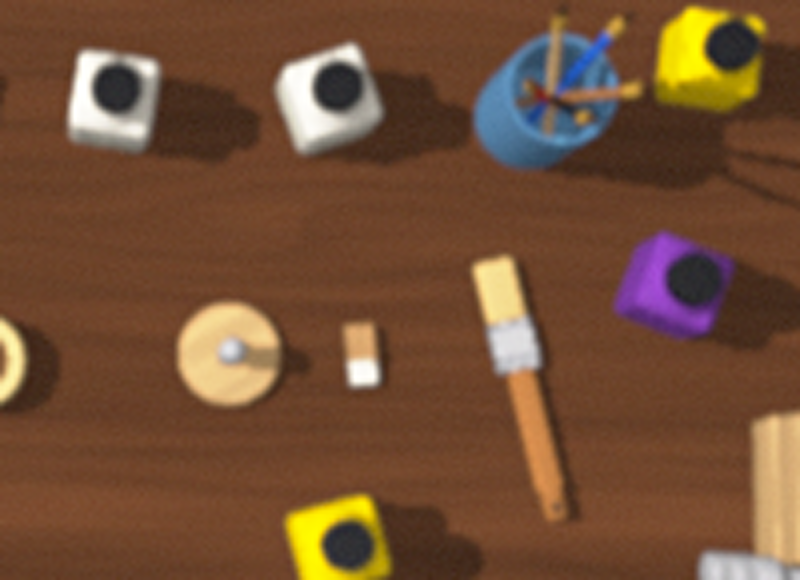

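Add to h.py:
```python
from scipy.spatial.transform import Rotation as Ro
def go(x,y,z,yaw):
    o=r.get_obs(); T=Ro.from_rotvec(o["orientation"])
    G=Ro.from_euler("z",yaw)*Ro.from_rotvec([np.pi,0,0])
    d=T.inv().apply(np.array([x,y,z])-o["tcp_pos"]); w=(T.inv()*G).as_rotvec()
    print("delta",np.round(d,4),np.round(w,4),"tcp",np.round(o["tcp_pos"],4))
```

Run:
```python
from h import *
go(.621,.2525,.25,0)
for n in("top","scene"):
    Q=world(np.load(n+"0.npy"),camera_info(n)); m=((Q[...,2]>.007)&(Q[...,2]<.03)).astype(np.uint8)
    k,L,st,ce=cv2.connectedComponentsWithStats(m,connectivity=4)
    u,v=proj([.43,-.384,.014],camera_info(n)); 
    l=np.bincount(L[int(v)-4:int(v)+5,int(u)-4:int(u)+5][m[int(v)-4:int(v)+5,int(u)-4:int(u)+5]>0]).argmax()
    print(n,u,v,cv2.minAreaRect((Q[L==l][:,:2]*1000).astype(np.float32)))
```

```text
delta [ 0.6688 -0.7216  0.0541] [-0.0016  0.0004  0.3159] tcp [ 0.2095 -0.6412  0.303 ]
top 431.41309511563674 261.2525880256158 ((427.619873046875, -382.306396484375), (188.72727966308594, 28.762733459472656), 14.48206901550293)
scene 184.80455565446883 297.46317991563535 ((428.69329833984375, -382.2433776855469), (190.417724609375, 28.60661506652832), 14.050223350524902)
```

The manual's scale: shifts go in shares of 0.75 m and turns go in shares of pi rad. Converting my numbers, -0.18 m / 0.75 = -0.24, 0.167 m / 0.75 = 0.2227.

Emit:
run_rows:
  rows:
    - [[0.044, -0.048, 0.004, 0, 0, 0], [0.0893, -0.096, 0.0067, 0, 0, 0], [0.1333, -0.144, 0.0107, 0, 0, 0], [0.1787, -0.192, 0.0133, 0, 0, 0], [0.2227, -0.24, 0.0173, 0, 0, 0]]
  jaw: 0.085

```text
clock: 0.6
tcp_pos: [0.313, -0.4166, 0.2906]
orientation: [-3.102, -0.494, 0.0]
contact_force: [2.0, -0.3, -0.9]
grip_width: 0.085
gripper_force: 0.0
```

Emit:
run_rows:
  rows:
    - [[0.044, -0.048, 0.004, 0, 0, 0], [0.0893, -0.096, 0.0067, 0, 0, 0], [0.1333, -0.144, 0.0107, 0, 0, 0], [0.1787, -0.192, 0.0133, 0, 0, 0], [0.2227, -0.24, 0.0173, 0, 0, 0]]

```text
clock: 1.1
tcp_pos: [0.4157, -0.1938, 0.2779]
orientation: [3.102, 0.494, 0.0]
contact_force: [1.0, -0.4, 0.5]
grip_width: 0.085
gripper_force: 0.0
```

Emit:
run_rows:
  rows:
    - [[0.044, -0.048, 0.004, 0, 0, 0], [0.0893, -0.096, 0.0067, 0, 0, 0], [0.1333, -0.144, 0.0107, 0, 0, 0], [0.1787, -0.192, 0.0133, 0, 0, 0], [0.2227, -0.24, 0.0173, 0, 0, 0]]

```text
clock: 1.6
tcp_pos: [0.5186, 0.0291, 0.2648]
orientation: [3.102, 0.494, 0.0]
contact_force: [1.1, -1.2, -0.2]
grip_width: 0.0846
gripper_force: 0.0
```

```bash
python3 -c "
from h import *
go(.621,.2525,.20,0)"
```

```text
delta [ 0.1666 -0.1807  0.0648] [ 2.000e-04 -1.000e-04  3.155e-01] tcp [0.5186 0.0291 0.2648]
```

Scaled: -0.1807 m / 0.75 = -0.2409, 0.1666 m / 0.75 = 0.2221, 0.3155 rad / 3.1416 = 0.1004.

Emit:
run_rows:
  rows:
    - [[0.044, -0.048, 0.0173, 0, 0, 0.0318], [0.0893, -0.096, 0.0347, 0, 0, 0.0637], [0.1333, -0.144, 0.052, 0, 0, 0.0955], [0.1787, -0.192, 0.0693, 0, 0, 0.1004], [0.2221, -0.2409, 0.0867, 0, 0, 0.1004]]

```text
clock: 2.1
tcp_pos: [0.6193, 0.2485, 0.1999]
orientation: [3.141, -0.001, -0.001]
contact_force: [1.1, -0.5, 0.9]
grip_width: 0.0851
gripper_force: 0.0
```

Emit:
run_rows:
  rows:
    - [[0, 0, 0, 0, 0, 0], [0, 0, 0, 0, 0, 0]]

```text
clock: 2.3
tcp_pos: [0.6181, 0.2484, 0.1996]
orientation: [3.141, 0.004, -0.003]
contact_force: [0.7, -0.5, -0.4]
grip_width: 0.0849
gripper_force: 0.0
```

```bash
python3 -c "
from h import *
go(.621,.2525,.11,0)
o=grab_frame('wrist')[0]; cv2.imwrite('pics/w1.png',o)"
```

```text
delta [ 0.0031 -0.0041  0.0896] [0.0004 0.0022 0.0028] tcp [0.6181 0.2484 0.1996]
```

View pics/w1.png

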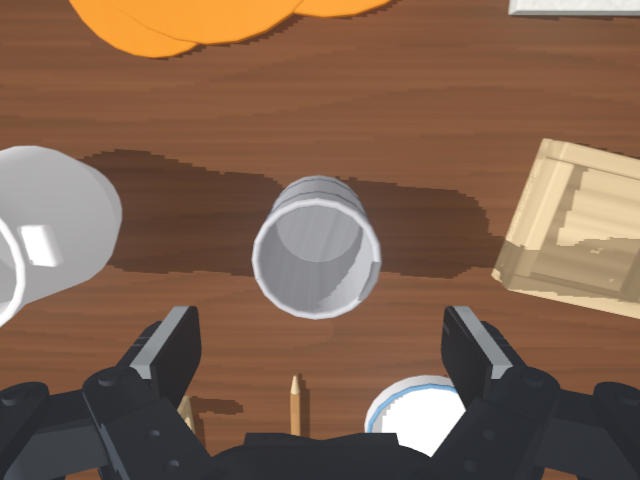

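The pot rim is at (316,258), centred between the fingers with the jug and block clear. I'll descend.

Scaled: 0.09 m / 0.75 = 0.12, 0.045 m / 0.75 = 0.06.

Emit:
run_rows:
  rows:
    - [[0.004, -0.0053, 0.06, 0, 0, 0], [0.004, -0.0053, 0.12, 0, 0, 0], [0.004, -0.0053, 0.12, 0, 0, 0]]

```text
clock: 2.65
tcp_pos: [0.6184, 0.2468, 0.1054]
orientation: [3.135, -0.003, -0.015]
contact_force: [-0.7, -0.2, 0.1]
grip_width: 0.0847
gripper_force: 0.0
```

Emit:
run_rows:
  rows:
    - [[0, 0, 0, 0, 0, 0], [0, 0, 0, 0, 0, 0], [0, 0, 0, 0, 0, 0], [0, 0, 0, 0, 0, 0], [0, 0, 0, 0, 0, 0]]
  jaw: 0.04
  grip_n: 40

```text
clock: 3.15
tcp_pos: [0.6234, 0.2514, 0.114]
orientation: [-3.14, 0.0, -0.007]
contact_force: [-0.7, -1.5, 6.6]
grip_width: 0.06
gripper_force: 44.3
```

Emit:
run_rows:
  rows:
    - [[0, 0, 0, 0, 0, 0], [0, 0, 0, 0, 0, 0], [0, 0, -0.0133, 0, 0, 0], [0, 0, -0.0667, 0, 0, 0], [0, 0, -0.0667, 0, 0, 0]]

```text
clock: 3.65
tcp_pos: [0.6245, 0.2526, 0.1673]
orientation: [-3.137, -0.0, -0.013]
contact_force: [0.8, -0.3, -0.2]
grip_width: 0.0601
gripper_force: 43.8
```

```bash
python3 -c "
from h import *
go(.455,.168,.16,0)"
```

```text
delta [-0.1695  0.0846  0.0055] [-0.0043 -0.0086  0.0001] tcp [0.6245 0.2526 0.1673]
```

Scaled: -0.1695 m / 0.75 = -0.226, 0.0846 m / 0.75 = 0.1128.

Emit:
run_rows:
  rows:
    - [[-0.056, 0.028, 0, 0, 0, 0], [-0.1133, 0.056, 0, 0, 0, 0], [-0.1693, 0.084, 0, 0, 0, 0], [-0.226, 0.1128, 0, 0, 0, 0], [-0.226, 0.1128, 0, 0, 0, 0]]

```text
clock: 4.15
tcp_pos: [0.4451, 0.1619, 0.16]
orientation: [3.135, 0.001, -0.012]
contact_force: [0.9, 0.6, -1.3]
grip_width: 0.0601
gripper_force: 43.8
```

Emit:
run_rows:
  rows:
    - [[0, 0, 0, 0, 0, 0], [0, 0, 0, 0, 0, 0], [0, 0, 0, 0, 0, 0]]

```text
clock: 4.45
tcp_pos: [0.4538, 0.1673, 0.1615]
orientation: [-3.14, -0.0, -0.003]
contact_force: [0.7, -0.4, -1.0]
grip_width: 0.0598
gripper_force: 43.8
```

```bash
python3 -c "
from h import *
go(.455,.168,.16,0)
o,d=grab_frame('wrist'); cv2.imwrite('pics/w2.png',o)
go(.455,.168,.16,0)
P=world(d,camera_info('wrist'));
for b in ((.06,.16),(.012,.03)):
  m=(P[...,2]>b[0])&(P[...,2]<b[1])&(np.hypot(P[...,0]-.455,P[...,1]-.168)<.055)
  print(b,m.sum(),np.nanmin(P[m],0),np.nanmax(P[m],0))
o,d=grab_frame('top');P=world(d,camera_info('top'));g=np.hypot(P[...,0]-.455,P[...,1]-.168)<.06
"
```

```text
delta [ 0.0012 -0.0007  0.0016] [-0.0012 -0.0018  0.0003] tcp [0.4538 0.1673 0.1615]
delta [ 0.0015 -0.0008  0.0013] [-0.001  -0.0013  0.0003] tcp [0.4535 0.1672 0.1613]
(0.06, 0.16) 54600 [0.42143279 0.11302794 0.06002571] [0.48291542 0.22294676 0.15999931]
(0.012, 0.03) 1468 [0.43355694 0.12208208 0.01200156] [0.50041134 0.21538992 0.01527785]
```

View pics/w2.png

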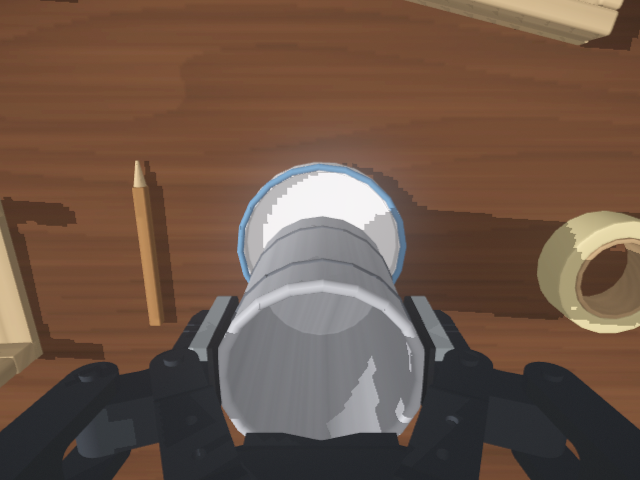

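Scaled: 0.038 m / 0.75 = 0.0507, 0.037 m / 0.75 = 0.0493.

Emit:
run_rows:
  rows:
    - [[0.0013, 0, 0.0267, 0, 0, 0], [0.0013, 0, 0.0493, 0, 0, 0], [0.0013, 0, 0.0493, 0, 0, 0], [0.0013, 0, 0.0493, 0, 0, 0], [0.0013, 0, 0.0507, 0, 0, 0]]

```text
clock: 5.05
tcp_pos: [0.454, 0.1668, 0.1237]
orientation: [-3.141, -0.001, -0.002]
contact_force: [0.2, 0.3, -0.4]
grip_width: 0.0602
gripper_force: 43.8
```

Emit:
run_rows:
  rows:
    - [[0, 0, 0.0027, 0, 0, 0], [0, 0, 0.0053, 0, 0, 0], [0, 0, 0.0053, 0, 0, 0]]

```text
clock: 5.35
tcp_pos: [0.4533, 0.1663, 0.119]
orientation: [3.142, 0.0, 0.0]
contact_force: [0.0, -0.1, -1.0]
grip_width: 0.0598
gripper_force: 43.8
```

```bash
python3 -c "
from h import *
for i in range(3):
  o=r.get_obs();print(o['tcp_pos'],o['contact_force']);d=grab_frame('top')[1]"
```

```text
[0.45329613 0.16629756 0.11903189] [ 0.00242791 -0.09967514 -1.01596016]
[0.45332071 0.16631884 0.11907722] [-0.1929061  -0.47376473 -0.50606291]
[0.45332327 0.16632395 0.11909863] [ 0.1041731  -0.47016855 -0.91750509]
```

Scaled: 0.002 m / 0.75 = 0.0027.

Emit:
run_rows:
  rows:
    - [[0, 0, 0.0027, 0, 0, 0], [0, 0, 0.0027, 0, 0, 0]]

```text
clock: 5.7
tcp_pos: [0.4534, 0.1665, 0.1179]
orientation: [3.141, 0.0, 0.001]
contact_force: [-3.3, -1.4, 11.5]
grip_width: 0.0597
gripper_force: 45.1
```

Emit:
run_rows:
  rows:
    - [[0, 0, 0.002, 0, 0, 0], [0, 0, 0.002, 0, 0, 0]]

```text
clock: 5.9
tcp_pos: [0.4535, 0.1666, 0.1178]
orientation: [3.14, 0.0, 0.002]
contact_force: [-8.5, -4.0, 32.6]
grip_width: 0.06
gripper_force: 47.2
```

Emit:
run_rows:
  rows:
    - [[0, 0, 0.002, 0, 0, 0], [0, 0, 0.002, 0, 0, 0]]

```text
clock: 6.1
tcp_pos: [0.4536, 0.1667, 0.1176]
orientation: [3.14, -0.0, 0.003]
contact_force: [-14.0, -6.2, 49.3]
grip_width: 0.0597
gripper_force: 49.0
```

Scaled: -0.0035 m / 0.75 = -0.0047.

Emit:
run_rows:
  rows:
    - [[0, 0, -0.0047, 0, 0, 0], [0, 0, -0.0047, 0, 0, 0]]

```text
clock: 6.3
tcp_pos: [0.4537, 0.1666, 0.1182]
orientation: [-3.141, -0.0, -0.003]
contact_force: [0.1, -0.3, -0.8]
grip_width: 0.0599
gripper_force: 43.6
```

Emit:
run_rows:
  rows:
    - [[0, 0, 0, 0, 0, 0], [0, 0, 0, 0, 0, 0], [0, 0, 0, 0, 0, 0], [0, 0, 0, 0, 0, 0]]
  jaw: 0.085

```text
clock: 6.7
tcp_pos: [0.4532, 0.1663, 0.1172]
orientation: [3.141, 0.0, -0.001]
contact_force: [-0.2, -0.6, 0.1]
grip_width: 0.0854
gripper_force: 0.0
```

Emit:
run_rows:
  rows:
    - [[0, 0, -0.0533, 0, 0, 0], [0, 0, -0.1067, 0, 0, 0], [0, 0, -0.1067, 0, 0, 0], [0, 0, -0.1067, 0, 0, 0]]

```text
clock: 7.1
tcp_pos: [0.4538, 0.1664, 0.1982]
orientation: [-3.141, 0.0, -0.003]
contact_force: [-1.2, -0.4, -0.1]
grip_width: 0.0852
gripper_force: 0.0
```

```bash
python3 -c "
from h import *
o,d=grab_frame('top');cv2.imwrite('pics/t2.png',o)
o,d=grab_frame('wrist')
P=world(d,camera_info('wrist'))
for b in ((.07,.09),(.011,.03)):
  m=(P[...,2]>b[0])&(P[...,2]<b[1])&(np.hypot(P[...,0]-.455,P[...,1]-.168)<.065)
  print(b,m.sum(),np.nanmin(P[m],0),np.nanmax(P[m],0))
go(.442,.008,.16,0)"
```

```text
(0.07, 0.09) 4429 [0.41844329 0.13642025 0.07000634] [0.48212539 0.19955674 0.084143  ]
(0.011, 0.03) 3132 [0.42142335 0.12183304 0.01100113] [0.50069488 0.21516972 0.02999223]
delta [-0.0107  0.1579  0.0368] [0.0007 0.0014 0.0002] tcp [0.4527 0.166  0.1967]
```

Scaled: 0.158 m / 0.75 = 0.2107, -0.003 m / 0.75 = -0.004.

Emit:
run_rows:
  rows:
    - [[-0.004, 0.06, 0, 0, 0, 0], [-0.008, 0.12, 0.0267, 0, 0, 0], [-0.0143, 0.18, 0.0667, 0, 0, 0], [-0.0143, 0.2107, 0.08, 0, 0, 0], [-0.0143, 0.2107, 0.08, 0, 0, 0]]

```text
clock: 7.7
tcp_pos: [0.4398, 0.004, 0.1345]
orientation: [3.139, -0.009, -0.012]
contact_force: [-0.1, -0.4, 0.1]
grip_width: 0.0851
gripper_force: 0.0
```

Emit:
run_rows:
  rows:
    - [[0, 0, 0, 0, 0, 0], [0, 0, 0, 0, 0, 0]]

```text
clock: 7.9
tcp_pos: [0.4428, 0.0096, 0.1374]
orientation: [-3.141, -0.003, 0.0]
contact_force: [0.2, 1.0, 0.4]
grip_width: 0.0852
gripper_force: 0.0
```

```bash
python3 -c "
from h import *
o,d=grab_frame('wrist');cv2.imwrite('pics/w3.png',o)
P=world(d,camera_info('wrist'))
m=(P[...,2]>.017)&(P[...,2]<.04)&(np.hypot(P[...,0]-.442,P[...,1]-.008)<.05)
print(m.sum(),np.nanmin(P[m],0),np.nanmax(P[m],0))
go(.442,.008,.07,0)"
```

```text
9086 [ 0.40858756 -0.02431187  0.01700301] [0.4741395  0.04095241 0.02660129]
delta [-0.001   0.0018  0.0676] [-0.0007 -0.0005  0.0024] tcp [0.443  0.0097 0.1376]
```

View pics/w3.png

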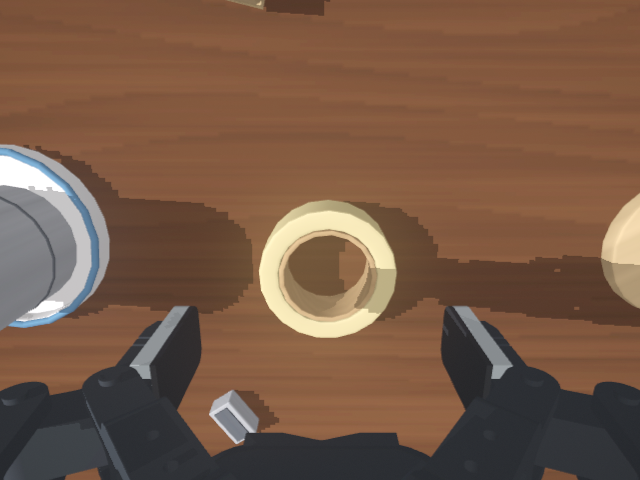

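The tape at (328,268) is centred between the fingers. The sharpener (234,417) and the saucer edge are both clear of them.

Scaled: 0.067 m / 0.75 = 0.0893, 0.055 m / 0.75 = 0.0733.

Emit:
run_rows:
  rows:
    - [[-0.0016, 0.0013, 0.04, 0, 0, 0], [-0.0016, 0.002, 0.0733, 0, 0, 0], [-0.0016, 0.002, 0.0893, 0, 0, 0], [-0.0016, 0.002, 0.0893, 0, 0, 0]]

```text
clock: 8.35
tcp_pos: [0.4408, 0.0077, 0.0696]
orientation: [-3.142, -0.003, 0.004]
contact_force: [-0.9, 0.0, 0.2]
grip_width: 0.0851
gripper_force: 0.0
```

Emit:
run_rows:
  rows:
    - [[0, 0, 0, 0, 0, 0], [0, 0, 0, 0, 0, 0], [0, 0, 0, 0, 0, 0], [0, 0, 0, 0, 0, 0]]
  jaw: 0.05
  grip_n: 40

```text
clock: 8.75
tcp_pos: [0.4423, 0.0072, 0.0716]
orientation: [-3.141, -0.001, -0.004]
contact_force: [-1.6, 0.9, 7.3]
grip_width: 0.0637
gripper_force: 44.6
```

Emit:
run_rows:
  rows:
    - [[0, 0, 0, 0, 0, 0], [0, 0, -0.0267, 0, 0, 0], [0, 0, -0.08, 0, 0, 0], [0, 0, -0.1, 0, 0, 0], [0, 0, -0.1, 0, 0, 0]]

```text
clock: 9.25
tcp_pos: [0.443, 0.0068, 0.1481]
orientation: [-3.141, 0.001, -0.009]
contact_force: [-0.3, 0.0, -0.7]
grip_width: 0.0636
gripper_force: 44.4
```

```bash
python3 -c "
from h import *
go(.450,-.1715,.142,0)"
```

```text
delta [0.007  0.1783 0.0061] [-0.0001 -0.0057 -0.0003] tcp [0.443  0.0068 0.1481]
```

Scaled: 0.178 m / 0.75 = 0.2373, 0.135 m / 0.75 = 0.18.

Emit:
run_rows:
  rows:
    - [[0.0027, 0.06, 0, 0, 0, 0], [0.0053, 0.12, 0, 0, 0, 0], [0.0093, 0.18, 0, 0, 0, 0], [0.0093, 0.2373, 0, 0, 0, 0], [0.0093, 0.2373, 0, 0, 0, 0]]

```text
clock: 9.75
tcp_pos: [0.4472, -0.1777, 0.1448]
orientation: [3.139, -0.015, -0.001]
contact_force: [-0.0, 0.4, -0.9]
grip_width: 0.0637
gripper_force: 44.4
```

Emit:
run_rows:
  rows:
    - [[0, 0, 0, 0, 0, 0], [0, 0, 0, 0, 0, 0], [0, 0, 0, 0, 0, 0]]

```text
clock: 10.05
tcp_pos: [0.4485, -0.1696, 0.1453]
orientation: [-3.141, -0.004, 0.001]
contact_force: [-0.7, -0.1, -0.7]
grip_width: 0.0634
gripper_force: 44.4
```

```bash
python3 -c "
from h import *
o,d=grab_frame('wrist');cv2.imwrite('pics/w4.png',o)
c=camera_info('wrist');P=world(d,c); np.save('w4.npy',P)
A=np.hypot(P[...,0]-.45,P[...,1]+.1715)<.045
m=A&(P[...,2]>.006)&(P[...,2]<.02); print('disc',m.sum(),np.nanmin(P[m],0),np.nanmax(P[m],0))
m=A&(P[...,2]>.025)&(P[...,2]<.06); print('post',m.sum(),np.nanmin(P[m],0),np.nanmax(P[m],0))
m=A&(P[...,2]>.085)&(P[...,2]<.12); print('tape',m.sum(),np.nanmin(P[m],0),np.nanmax(P[m],0))
go(.450,-.1715,.142,0)"
```

```text
disc 6976 [ 0.41400101 -0.20758567  0.00601057] [ 0.48554925 -0.13605161  0.01199605]
post 104 [ 0.44159165 -0.17620896  0.04731751] [ 0.44670019 -0.16607751  0.05234144]
tape 27780 [ 0.41407518 -0.21366759  0.08500056] [ 0.48038015 -0.1268881   0.11997573]
delta [0.0014 0.0018 0.0033] [-0.0005  0.0003  0.0028] tcp [ 0.4486 -0.1697  0.1453]
```

View pics/w4.png

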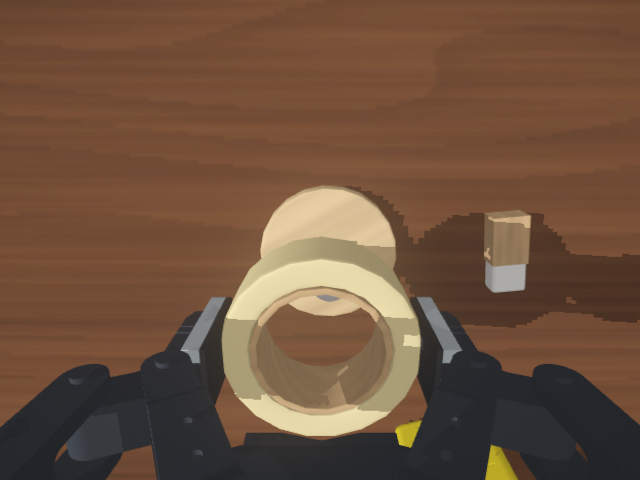

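Scaled: 0.058 m / 0.75 = 0.0773, 0.002 m / 0.75 = 0.0027.

Emit:
run_rows:
  rows:
    - [[0.0027, 0.0027, 0, 0, 0, 0], [0.0027, 0.0027, 0.0267, 0, 0, 0], [0.0027, 0.0027, 0.0667, 0, 0, 0], [0.0027, 0.0027, 0.0773, 0, 0, 0], [0.0027, 0.0027, 0.0773, 0, 0, 0]]

```text
clock: 10.6
tcp_pos: [0.4499, -0.1726, 0.0866]
orientation: [-3.141, -0.002, 0.004]
contact_force: [-0.6, 1.3, -0.4]
grip_width: 0.0637
gripper_force: 44.4
```

Emit:
run_rows:
  rows:
    - [[0, 0, 0.0013, 0, 0, 0], [0, 0, 0.0027, 0, 0, 0], [0, 0, 0.0027, 0, 0, 0]]

```text
clock: 10.9
tcp_pos: [0.451, -0.1733, 0.0863]
orientation: [3.141, 0.0, 0.002]
contact_force: [-0.1, -0.6, -0.7]
grip_width: 0.0635
gripper_force: 44.4
```

Emit:
run_rows:
  rows:
    - [[0, 0, 0.0027, 0, 0, 0], [0, 0, 0.0027, 0, 0, 0]]

```text
clock: 11.1
tcp_pos: [0.4505, -0.1732, 0.0836]
orientation: [3.141, 0.0, 0.0]
contact_force: [-0.2, -0.6, -0.9]
grip_width: 0.0637
gripper_force: 44.4
```

Scaled: 0.0015 m / 0.75 = 0.002.

Emit:
run_rows:
  rows:
    - [[0, 0, 0.002, 0, 0, 0], [0, 0, 0.002, 0, 0, 0]]

```text
clock: 11.3
tcp_pos: [0.4504, -0.1731, 0.0818]
orientation: [-3.142, -0.001, 0.0]
contact_force: [0.5, 1.2, -1.1]
grip_width: 0.063
gripper_force: 44.4
```

Scaled: 0.0015 m / 0.75 = 0.002.

Emit:
run_rows:
  rows:
    - [[0, 0, 0.002, 0, 0, 0], [0, 0, 0.002, 0, 0, 0]]

```text
clock: 11.5
tcp_pos: [0.4505, -0.1731, 0.0816]
orientation: [3.141, 0.0, -0.0]
contact_force: [-4.6, 2.0, 16.8]
grip_width: 0.0637
gripper_force: 46.4
```

Emit:
run_rows:
  rows:
    - [[0, 0, 0.0013, 0, 0, 0], [0, 0, 0.0013, 0, 0, 0]]

```text
clock: 11.7
tcp_pos: [0.4505, -0.1731, 0.0816]
orientation: [3.141, 0.0, -0.0]
contact_force: [-9.4, 1.6, 31.9]
grip_width: 0.0636
gripper_force: 48.0
```

Scaled: -0.002 m / 0.75 = -0.0027.

Emit:
run_rows:
  rows:
    - [[0, 0, -0.0027, 0, 0, 0], [0, 0, -0.0027, 0, 0, 0]]

```text
clock: 11.9
tcp_pos: [0.4508, -0.1732, 0.0819]
orientation: [3.141, 0.0, 0.001]
contact_force: [0.6, -0.4, -0.9]
grip_width: 0.0636
gripper_force: 44.4
```

Emit:
run_rows:
  rows:
    - [[0, 0, 0, 0, 0, 0], [0, 0, 0, 0, 0, 0], [0, 0, 0, 0, 0, 0], [0, 0, 0, 0, 0, 0]]
  jaw: 0.085

```text
clock: 12.3
tcp_pos: [0.4505, -0.1731, 0.0813]
orientation: [-3.141, -0.0, 0.0]
contact_force: [-0.8, -0.4, -0.5]
grip_width: 0.0849
gripper_force: 0.0
```

Emit:
run_rows:
  rows:
    - [[0, 0, -0.04, 0, 0, 0], [0, 0, -0.0933, 0, 0, 0], [0, 0, -0.0933, 0, 0, 0], [0, 0, -0.0933, 0, 0, 0]]

```text
clock: 12.7
tcp_pos: [0.4509, -0.1734, 0.1521]
orientation: [3.141, 0.0, 0.003]
contact_force: [-0.2, -0.4, -0.6]
grip_width: 0.085
gripper_force: 0.0
```

```bash
python3 -c "
from h import *
o,d=grab_frame('wrist');cv2.imwrite('pics/w5.png',o)
c=camera_info('wrist');P=world(d,c)
A=np.hypot(P[...,0]-.45,P[...,1]+.1715)<.045
m=A&(P[...,2]>.028)&(P[...,2]<.04); print('tape',m.sum(),np.nanmin(P[m],0),np.nanmax(P[m],0),np.median(P[m][:,2]))
go(.428,-.382,.13,.248)"
```

```text
tape 8693 [ 0.41590629 -0.20410009  0.02801598] [ 0.48118511 -0.13860661  0.03989881] 0.033225429707358194
delta [-0.0222  0.2088  0.0212] [ 1.000e-04  1.000e-04 -2.478e-01] tcp [ 0.4502 -0.1732  0.1512]
```

Scaled: 0.209 m / 0.75 = 0.2787, 0.18 m / 0.75 = 0.24, -0.248 rad / 3.1416 = -0.0789.

Emit:
run_rows:
  rows:
    - [[-0.0067, 0.06, 0, 0, 0, 0], [-0.0133, 0.12, 0, 0, 0, -0.0318], [-0.02, 0.18, 0, 0, 0, -0.0637], [-0.0267, 0.24, 0.0133, 0, 0, -0.0789], [-0.0296, 0.2787, 0.0267, 0, 0, -0.0789]]
  jaw: 0.05

```text
clock: 13.25
tcp_pos: [0.4263, -0.3857, 0.1297]
orientation: [-3.118, -0.386, 0.003]
contact_force: [-0.4, 0.2, -0.5]
grip_width: 0.0501
gripper_force: 0.0
```

Emit:
run_rows:
  rows:
    - [[0, 0, 0, 0, 0, 0], [0, 0, 0, 0, 0, 0], [0, 0, 0, 0, 0, 0]]

```text
clock: 13.55
tcp_pos: [0.4286, -0.3803, 0.1308]
orientation: [-3.115, -0.392, 0.001]
contact_force: [0.1, -0.1, 0.2]
grip_width: 0.05
gripper_force: 0.0
```

```bash
python3 -c "
from h import *
o,d=grab_frame('wrist');cv2.imwrite('pics/w6.png',o)
P=world(d,camera_info('wrist'))
m=((P[...,2]>.008)&(P[...,2]<.02)&(np.hypot(P[...,0]-.428,P[...,1]+.382)<.115)).astype(np.uint8)
k,L,st,ce=cv2.connectedComponentsWithStats(m); l=1+st[1:,4].argmax()
q=P[L==l]; print(cv2.minAreaRect((q[:,:2]*1000).astype(np.float32)),q[:,2].max())
a=np.array([np.cos(.248),np.sin(.248)]);s=(q[:,:2]-[.428,-.382])@a; t=(q[:,:2]-[.428,-.382])@[-a[1],a[0]]
for b in range(-9,10):
  w=(abs(s-b*.01)<.003)
  if w.sum(): print(b*10,round(t[w].min()*1e3,1),round(t[w].max()*1e3,1))
print(s.min(),s.max()); go(.428,-.382,.13,.248)"
```

```text
((427.73486328125, -383.31671142578125), (189.6641845703125, 28.23154640197754), 14.25533676147461) 0.01660873278772666
-90 -7.3 6.6
-80 -7.2 6.5
-70 -9.2 8.1
-60 -9.6 8.1
-50 -9.3 8.0
-40 -9.8 8.0
-30 -9.5 7.9
-20 -9.8 7.9
-10 -9.6 7.9
0 -10.0 7.8
10 -9.8 7.8
20 -15.3 12.9
30 -15.2 12.8
40 -15.0 12.7
50 -15.1 12.6
60 -14.6 12.1
70 -14.8 12.0
80 -15.0 11.9
90 -15.1 11.8
-0.095409230322111 0.09425870952173884
delta [-0.0013  0.0015  0.0011] [-0.0013  0.0001  0.0029] tcp [ 0.4289 -0.3802  0.1311]
```

View pics/w6.png

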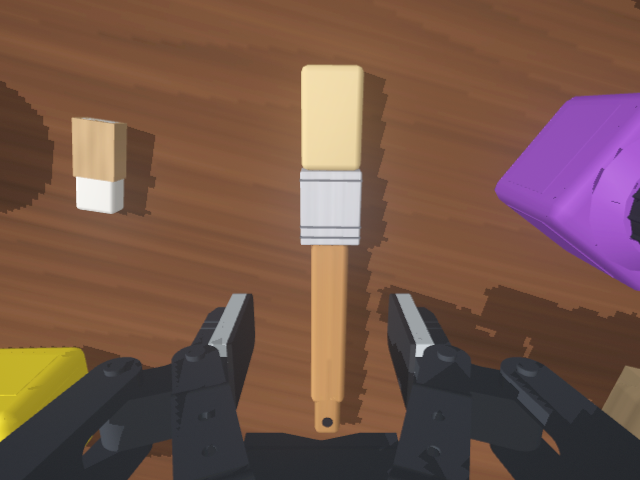

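```bash
python3 -c "
from h import *
a=np.array([np.cos(.248),np.sin(.248)])
for n in('top','scene'):
  P=world(np.load(n+'0.npy'),camera_info(n)).reshape(-1,3);P=P[(P[:,2]>.03)&(P[:,2]<.12)]
  q=P[:,:2]-[.428,-.3833]; s=q@a;t=q@[-a[1],a[0]]
  for lo,hi in((-.2,-.0),(0,.2)):
    m=(abs(s)<.05)&(t>lo)&(t<hi); print(n,m.sum(), np.sort(abs(t[m]))[:3], s[m][np.argsort(abs(t[m]))[:3]])
go(.428,-.3833,.076,.249)"
```

```text
top 289 [0.07751587 0.07775364 0.07778454] [0.03902218 0.04166797 0.0382622 ]
top 28 [0.13545158 0.13741095 0.14013356] [-0.04967535 -0.04919973 -0.04855366]
scene 228 [0.0776258  0.07841761 0.07920632] [0.03945863 0.04462774 0.04660048]
scene 153 [0.13384596 0.13418382 0.13422874] [-0.04591881 -0.04796576 -0.04982814]
delta [-0.0016  0.0028  0.0551] [-0.0013  0.0001  0.0019] tcp [ 0.4289 -0.3802  0.1311]
```

Scaled: 0.0535 m / 0.75 = 0.0713, 0.045 m / 0.75 = 0.06.

Emit:
run_rows:
  rows:
    - [[-0.0013, 0.004, 0.0267, 0, 0, 0], [-0.0016, 0.004, 0.06, 0, 0, 0], [-0.0016, 0.004, 0.0713, 0, 0, 0], [-0.0016, 0.004, 0.0713, 0, 0, 0], [-0.0016, 0.004, 0.0713, 0, 0, 0]]

```text
clock: 14.1
tcp_pos: [0.4286, -0.3849, 0.0787]
orientation: [3.117, 0.391, 0.001]
contact_force: [-0.8, 0.4, -0.3]
grip_width: 0.0501
gripper_force: 0.0
```

Emit:
run_rows:
  rows:
    - [[0, 0, 0, 0, 0, 0], [0, 0, 0, 0, 0, 0], [0, 0, 0, 0, 0, 0], [0, 0, 0, 0, 0, 0]]
  jaw: 0.005
  grip_n: 40

```text
clock: 14.5
tcp_pos: [0.4284, -0.3858, 0.079]
orientation: [3.116, 0.389, 0.002]
contact_force: [-0.6, 0.7, 5.5]
grip_width: 0.0166
gripper_force: 40.1
```

Emit:
run_rows:
  rows:
    - [[0, 0, 0, 0, 0, 0], [0, 0, -0.0267, 0, 0, 0], [0, 0, -0.08, 0, 0, 0], [0, 0, -0.1333, 0, 0, 0], [0, 0, -0.1333, 0, 0, 0]]

```text
clock: 15.0
tcp_pos: [0.4305, -0.3872, 0.1835]
orientation: [3.11, 0.388, 0.011]
contact_force: [1.5, -0.4, -0.6]
grip_width: 0.0164
gripper_force: 39.4
```

```bash
python3 -c "
from h import *
go(.4295,.388,.17,.037)"
```

```text
delta [ 0.1893 -0.7518  0.0087] [ 0.0072 -0.0067  0.211 ] tcp [ 0.4305 -0.3872  0.1835]
```

Scaled: -0.18 m / 0.75 = -0.24, 0.086 m / 0.75 = 0.1147, 0.211 rad / 3.1416 = 0.0672.

Emit:
run_rows:
  rows:
    - [[0.0227, -0.048, -0.0067, 0, 0, 0.0159], [0.0453, -0.096, -0.0133, 0, 0, 0.0318], [0.0693, -0.144, -0.0267, 0, 0, 0.0477], [0.092, -0.192, -0.0267, 0, 0, 0.0637], [0.1147, -0.24, -0.0267, 0, 0, 0.0672]]

```text
clock: 15.5
tcp_pos: [0.4671, -0.1883, 0.1981]
orientation: [3.141, 0.056, 0.001]
contact_force: [0.1, -0.4, 0.0]
grip_width: 0.0163
gripper_force: 39.4
```

```bash
python3 -c "
from h import *
go(.4295,.388,.19,.037)"
```

```text
delta [-0.0172 -0.5772  0.0079] [ 0.0004 -0.0005 -0.0016] tcp [ 0.4671 -0.1883  0.1981]
```

Scaled: -0.24 m / 0.75 = -0.32, -0.192 m / 0.75 = -0.256.

Emit:
run_rows:
  rows:
    - [[0, -0.064, 0, 0, 0, 0], [0, -0.128, 0, 0, 0, 0], [0, -0.192, 0, 0, 0, 0], [0, -0.256, 0, 0, 0, 0], [0, -0.32, 0, 0, 0, 0]]

```text
clock: 16.0
tcp_pos: [0.4576, 0.0517, 0.1979]
orientation: [3.141, 0.058, 0.0]
contact_force: [0.5, -0.4, -0.5]
grip_width: 0.0165
gripper_force: 39.4
```

Emit:
run_rows:
  rows:
    - [[-0.0027, -0.064, 0, 0, 0, 0], [-0.0067, -0.128, 0, 0, 0, 0], [-0.0107, -0.192, 0, 0, 0, 0], [-0.016, -0.256, 0, 0, 0, 0], [-0.02, -0.32, 0, 0, 0, 0]]

```text
clock: 16.5
tcp_pos: [0.4335, 0.2909, 0.1977]
orientation: [3.141, 0.058, -0.0]
contact_force: [1.1, 0.5, -0.8]
grip_width: 0.0167
gripper_force: 39.4
```

Emit:
run_rows:
  rows:
    - [[0, -0.06, 0, 0, 0, 0], [-0.0027, -0.12, 0, 0, 0, 0], [-0.0027, -0.1293, 0, 0, 0, 0], [-0.0027, -0.1293, 0, 0, 0, 0], [-0.0027, -0.1293, 0, 0, 0, 0]]

```text
clock: 17.0
tcp_pos: [0.4288, 0.3846, 0.1973]
orientation: [3.139, 0.057, -0.001]
contact_force: [-0.5, -0.3, -0.5]
grip_width: 0.0165
gripper_force: 39.4
```

Emit:
run_rows:
  rows:
    - [[0, 0, 0, 0, 0, 0], [0, 0, 0, 0, 0, 0]]

```text
clock: 17.2
tcp_pos: [0.4293, 0.3845, 0.1979]
orientation: [3.14, 0.055, 0.0]
contact_force: [0.1, 1.2, -0.3]
grip_width: 0.0164
gripper_force: 39.4
```

```bash
python3 -c "
from h import *
go(.4295,.388,.15,.037)
o,d=grab_frame('wrist');cv2.imwrite('pics/w7.png',o)
P=world(d,camera_info('wrist')); np.save('w7.npy',P)
A=np.hypot(P[...,0]-.43,P[...,1]-.388)<.075
q=P[A&(P[...,2]>.027)&(P[...,2]<.045)]; print('horns',len(q),cv2.minAreaRect((q[:,:2]*1000).astype(np.float32)),q.min(0),q.max(0))
q=P[(np.hypot(P[...,0]-.43,P[...,1]-.388)<.12)&(P[...,2]>.09)&(P[...,2]<.14)&(P[...,0]>.45)]; print('brush',len(q),cv2.minAreaRect((q[:,:2]*1000).astype(np.float32)),q.min(0),q.max(0),np.median(q[:,2]))"
```

```text
delta [ 0.0003 -0.0036  0.0479] [ 0.001  -0.0002 -0.0021] tcp [0.4293 0.3845 0.1979]
horns 1155 ((431.2479553222656, 388.653076171875), (96.7220687866211, 77.93037414550781), 2.7926876544952393) [0.3810826  0.34790694 0.02703798] [0.48114491 0.429489   0.03899273]
brush 18744 ((486.57977294921875, 387.9522705078125), (73.65023803710938, 28.34559440612793), 1.3959358930587769) [0.45000138 0.37296082 0.12057031] [0.52364264 0.40244942 0.13489434] 0.13149011268898972
```

View pics/w7.png

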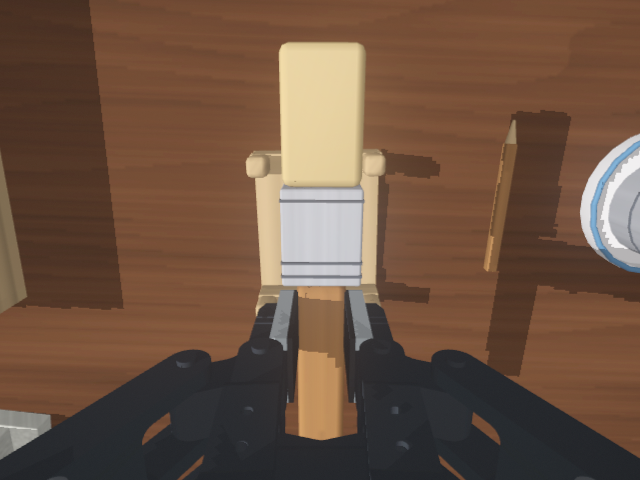

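The manual's scale: shifts go in shares of 0.75 m and turns go in shares of pi rad. Converting my numbers, 0.091 m / 0.75 = 0.1213, 0.07 m / 0.75 = 0.0933, -0.01 rad / 3.1416 = -0.0032.

Emit:
run_rows:
  rows:
    - [[0.002, -0.002, 0.04, 0, 0, -0.0032], [0.002, -0.002, 0.0933, 0, 0, -0.0032], [0.002, -0.002, 0.1213, 0, 0, -0.0032], [0.002, -0.002, 0.1213, 0, 0, -0.0032], [0.002, -0.002, 0.1213, 0, 0, -0.0032]]

```text
clock: 17.75
tcp_pos: [0.4303, 0.3876, 0.1074]
orientation: [-3.141, -0.073, 0.0]
contact_force: [-0.5, 0.5, 0.6]
grip_width: 0.0164
gripper_force: 39.4
```

Emit:
run_rows:
  rows:
    - [[0, 0, 0.0013, 0, 0, 0], [0, 0, 0.0027, 0, 0, 0], [0, 0, 0.0027, 0, 0, 0]]

```text
clock: 18.05
tcp_pos: [0.4304, 0.3881, 0.1059]
orientation: [-3.14, -0.074, -0.002]
contact_force: [-0.5, 0.4, -0.7]
grip_width: 0.0167
gripper_force: 39.4
```

Emit:
run_rows:
  rows:
    - [[0, 0, 0.0027, 0, 0, 0], [0, 0, 0.0027, 0, 0, 0]]

```text
clock: 18.25
tcp_pos: [0.43, 0.3877, 0.103]
orientation: [-3.141, -0.074, -0.0]
contact_force: [0.3, 0.3, -0.7]
grip_width: 0.0167
gripper_force: 39.4
```

Scaled: 0.001 m / 0.75 = 0.0013.

Emit:
run_rows:
  rows:
    - [[0, 0, 0.0013, 0, 0, 0], [0, 0, 0.0013, 0, 0, 0]]

```text
clock: 18.45
tcp_pos: [0.4299, 0.3877, 0.1019]
orientation: [3.141, 0.074, -0.0]
contact_force: [0.0, -0.0, -0.3]
grip_width: 0.0165
gripper_force: 39.4
```

Scaled: 0.001 m / 0.75 = 0.0013.

Emit:
run_rows:
  rows:
    - [[0, 0, 0.0013, 0, 0, 0], [0, 0, 0.0013, 0, 0, 0]]

```text
clock: 18.65
tcp_pos: [0.43, 0.3879, 0.1011]
orientation: [-3.141, -0.074, -0.0]
contact_force: [-0.2, -0.2, 1.5]
grip_width: 0.0167
gripper_force: 39.6
```

Emit:
run_rows:
  rows:
    - [[0, 0, 0.0011, 0, 0, 0], [0, 0, 0.0011, 0, 0, 0]]

```text
clock: 18.85
tcp_pos: [0.43, 0.3879, 0.101]
orientation: [3.14, 0.074, 0.001]
contact_force: [-2.8, -2.9, 9.1]
grip_width: 0.0165
gripper_force: 40.5
```

Emit:
run_rows:
  rows:
    - [[0, 0, 0.0011, 0, 0, 0], [0, 0, 0.0011, 0, 0, 0]]

```text
clock: 19.05
tcp_pos: [0.43, 0.3879, 0.101]
orientation: [3.14, 0.074, 0.001]
contact_force: [-3.5, -5.0, 16.7]
grip_width: 0.0167
gripper_force: 41.3
```

Scaled: -0.0012 m / 0.75 = -0.0016.

Emit:
run_rows:
  rows:
    - [[0, 0, -0.0016, 0, 0, 0], [0, 0, -0.0016, 0, 0, 0]]

```text
clock: 19.25
tcp_pos: [0.4301, 0.388, 0.101]
orientation: [-3.14, -0.074, -0.001]
contact_force: [-1.1, -1.2, 5.7]
grip_width: 0.0166
gripper_force: 40.2
```

Emit:
run_rows:
  rows:
    - [[0, 0, 0, 0, 0, 0], [0, 0, 0, 0, 0, 0], [0, 0, 0, 0, 0, 0]]
  jaw: 0.045

```text
clock: 19.55
tcp_pos: [0.43, 0.3876, 0.1003]
orientation: [3.14, 0.074, -0.0]
contact_force: [-0.7, -0.3, -0.4]
grip_width: 0.0451
gripper_force: 0.0
```

Emit:
run_rows:
  rows:
    - [[0, 0, -0.0267, 0, 0, 0], [0, 0, -0.08, 0, 0, 0], [0, 0, -0.1333, 0, 0, 0], [0, 0, -0.1333, 0, 0, 0], [0, 0, -0.1333, 0, 0, 0]]

```text
clock: 20.05
tcp_pos: [0.4304, 0.388, 0.2013]
orientation: [-3.14, -0.074, -0.003]
contact_force: [-0.7, -0.5, -0.1]
grip_width: 0.0449
gripper_force: 0.0
```

```bash
python3 -c "
from h import *
o,d=grab_frame('wrist')
P=world(d,camera_info('wrist'))
q=P[(np.hypot(P[...,0]-.43,P[...,1]-.388)<.12)&(P[...,2]>.031)&(P[...,2]<.05)&(abs(P[...,1]-.389)<.019)]; print('brush',len(q),cv2.minAreaRect((q[:,:2]*1000).astype(np.float32)),q.min(0),q.max(0),np.median(q[:,2]))
cv2.imwrite('pics/w8.png',cv2.resize(o,(400,300)))
go(.6265,-.086,.2,-.148)"
```

```text
brush 11144 ((428.4460144042969, 388.5806884765625), (189.2970428466797, 28.211048126220703), 2.5866806507110596) [0.33393394 0.37537111 0.03100658] [0.52341114 0.40567678 0.03666192] 0.03366120739266111
delta [1.741e-01 4.820e-01 4.000e-04] [0.0006 0.0002 0.195 ] tcp [0.4299 0.3873 0.2001]
```

View pics/w8.png

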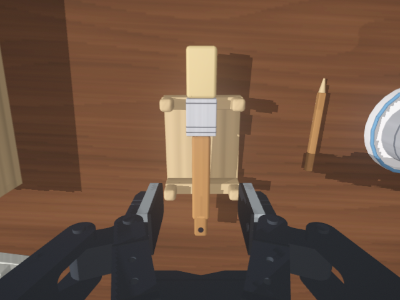

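The brush lies across both bars in the notches (200,150). Next is bottle A.

Scaled: 0.223 m / 0.75 = 0.2973, 0.18 m / 0.75 = 0.24.

Emit:
run_rows:
  rows:
    - [[0.0213, 0.06, 0, 0, 0, 0], [0.0427, 0.12, 0, 0, 0, 0], [0.064, 0.18, 0, 0, 0, 0], [0.0853, 0.24, 0, 0, 0, 0], [0.1067, 0.2973, 0, 0, 0, 0]]
  jaw: 0.085

```text
clock: 20.6
tcp_pos: [0.5201, 0.1662, 0.1988]
orientation: [3.139, 0.074, -0.005]
contact_force: [0.4, -0.4, 0.6]
grip_width: 0.0851
gripper_force: 0.0
```

Emit:
run_rows:
  rows:
    - [[0.0213, 0.06, 0, 0, 0, 0.0127], [0.0427, 0.12, 0, 0, 0, 0.0255], [0.064, 0.18, 0, 0, 0, 0.0382], [0.0853, 0.24, 0, 0, 0, 0.0509], [0.1067, 0.2973, 0, 0, 0, 0.0621]]

```text
clock: 21.1
tcp_pos: [0.6104, -0.0526, 0.1986]
orientation: [3.132, -0.235, -0.005]
contact_force: [0.6, 0.3, -0.7]
grip_width: 0.0847
gripper_force: 0.0
```

```bash
python3 -c "
from h import *
go(.6265,-.086,.19,-.148)"
```

```text
delta [0.021  0.0307 0.0086] [ 0.0007  0.0032 -0.0017] tcp [ 0.6104 -0.0526  0.1986]
```

Scaled: 0.028 m / 0.75 = 0.0373, 0.019 m / 0.75 = 0.0253.

Emit:
run_rows:
  rows:
    - [[0.0253, 0.0373, 0, 0, 0, 0], [0.0253, 0.0373, 0, 0, 0, 0], [0.0253, 0.0373, 0, 0, 0, 0], [0.0253, 0.0373, 0, 0, 0, 0]]

```text
clock: 21.5
tcp_pos: [0.6247, -0.079, 0.1994]
orientation: [-3.132, 0.229, 0.004]
contact_force: [-0.9, 1.4, 0.9]
grip_width: 0.0849
gripper_force: 0.0
```

```bash
python3 -c "
from h import *
o,d=grab_frame('wrist');cv2.imwrite('pics/w9.png',o)
P=world(d,camera_info('wrist'))
q=P[(np.hypot(P[...,0]-.6265,P[...,1]+.086)<.045)&(P[...,2]>.056)&(P[...,2]<.066)]; print(len(q),cv2.minAreaRect((q[:,:2]*1000).astype(np.float32)))
q=P[(np.hypot(P[...,0]-.6265,P[...,1]+.086)<.045)&(P[...,2]>.08)&(P[...,2]<.1)]; print(len(q),cv2.minEnclosingCircle((q[:,:2]*1000).astype(np.float32)),q[:,2].max())
go(.6265,-.086,.099,-.148)"
```

```text
4471 ((627.6301879882812, -85.88539123535156), (54.38093185424805, 54.80641174316406), 81.5103988647461)
4328 ((627.0761108398438, -85.77217102050781), 19.066686630249023) 0.08770477717363803
delta [0.0028 0.007  0.1007] [-0.0007  0.0018  0.0029] tcp [ 0.6249 -0.0787  0.1997]
```

View pics/w9.png

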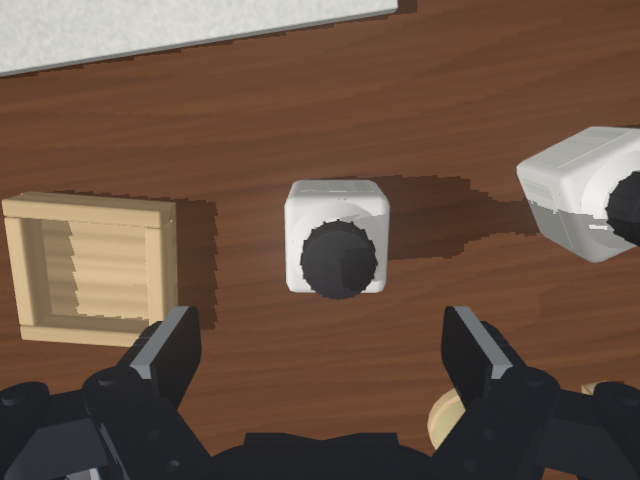

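Scaled: 0.099 m / 0.75 = 0.132, 0.07 m / 0.75 = 0.0933.

Emit:
run_rows:
  rows:
    - [[0.0053, 0.0093, 0.04, 0, 0, 0], [0.0053, 0.0093, 0.0933, 0, 0, 0], [0.0053, 0.0093, 0.132, 0, 0, 0], [0.0053, 0.0093, 0.132, 0, 0, 0], [0.0053, 0.0093, 0.132, 0, 0, 0]]

```text
clock: 22.05
tcp_pos: [0.6284, -0.0869, 0.1019]
orientation: [-3.133, 0.229, 0.001]
contact_force: [1.1, -0.0, 0.8]
grip_width: 0.085
gripper_force: 0.0
```

Emit:
run_rows:
  rows:
    - [[0, 0, 0, 0, 0, 0], [0, 0, 0, 0, 0, 0], [0, 0, 0, 0, 0, 0], [0, 0, 0, 0, 0, 0]]
  jaw: 0.04
  grip_n: 50

```text
clock: 22.45
tcp_pos: [0.6298, -0.0881, 0.1038]
orientation: [3.133, -0.232, 0.006]
contact_force: [-0.7, 0.2, 5.9]
grip_width: 0.0552
gripper_force: 54.6
```

Emit:
run_rows:
  rows:
    - [[0, 0, 0, 0, 0, 0], [0, 0, -0.0267, 0, 0, 0], [0, 0, -0.0667, 0, 0, 0], [0, 0, -0.0667, 0, 0, 0], [0, 0, -0.0667, 0, 0, 0]]

```text
clock: 22.95
tcp_pos: [0.629, -0.0883, 0.1528]
orientation: [3.133, -0.232, 0.004]
contact_force: [-0.7, 0.3, -0.1]
grip_width: 0.055
gripper_force: 53.8
```

```bash
python3 -c "
from h import *
f=[]
for i in range(10):
  grab_frame('top');o=r.get_obs(); f.append(o['contact_force'][2])
print(np.mean(f),np.std(f),o['tau'],o['grip_width'])
go(.618,.074,.15,-.227)"
```

```text
-0.7206285342774839 0.41933926794341514 [ 4.94670589e-03 -6.09015012e+01 -4.26919430e+00 -2.24956244e+01
  9.22025763e-03  7.87556375e-03 -2.57031988e-04] 0.055072797307396906
delta [-0.0341 -0.1589  0.0012] [0.     0.0005 0.0793] tcp [ 0.6284 -0.0882  0.1512]
```

Scaled: 0.047 m / 0.75 = 0.0627, 0.046 m / 0.75 = 0.0613.

Emit:
run_rows:
  rows:
    - [[0, 0, 0.04, 0, 0, 0], [0, 0, 0.06, 0, 0, 0], [0, 0, 0.0613, 0, 0, 0], [0, 0, 0.0613, 0, 0, 0], [0, 0, 0.0627, 0, 0, 0]]

```text
clock: 23.95
tcp_pos: [0.6287, -0.0881, 0.105]
orientation: [-3.133, 0.232, -0.001]
contact_force: [0.2, -0.4, -0.6]
grip_width: 0.0552
gripper_force: 54.7
```

Emit:
run_rows:
  rows:
    - [[0, 0, 0.0013, 0, 0, 0], [0, 0, 0.0013, 0, 0, 0]]

```text
clock: 24.15
tcp_pos: [0.6285, -0.0882, 0.1038]
orientation: [3.133, -0.232, 0.0]
contact_force: [0.4, 0.6, -1.2]
grip_width: 0.0553
gripper_force: 54.7
```

Emit:
run_rows:
  rows:
    - [[0, 0, 0.0013, 0, 0, 0], [0, 0, 0.0013, 0, 0, 0]]

```text
clock: 24.35
tcp_pos: [0.6288, -0.0882, 0.1033]
orientation: [3.133, -0.232, 0.001]
contact_force: [-1.0, 0.6, 4.6]
grip_width: 0.0551
gripper_force: 55.4
```

Emit:
run_rows:
  rows:
    - [[0, 0, 0, 0, 0, 0], [0, 0, 0, 0, 0, 0], [0, 0, 0, 0, 0, 0], [0, 0, 0, 0, 0, 0]]
  jaw: 0.085

```text
clock: 24.75
tcp_pos: [0.6285, -0.0882, 0.1025]
orientation: [3.133, -0.232, -0.0]
contact_force: [-0.7, -0.1, -0.3]
grip_width: 0.0847
gripper_force: 0.0
```

Emit:
run_rows:
  rows:
    - [[0, 0, -0.0533, 0, 0, 0], [0, 0, -0.1067, 0, 0, 0], [0, 0, -0.1333, 0, 0, 0], [0, 0, -0.1333, 0, 0, 0]]

```text
clock: 25.15
tcp_pos: [0.6305, -0.0882, 0.2064]
orientation: [3.133, -0.232, 0.01]
contact_force: [-0.5, 0.8, 0.1]
grip_width: 0.0849
gripper_force: 0.0
```

```bash
python3 -c "
from h import *
f=[]
for i in range(5):
  grab_frame('top');o=r.get_obs(); f.append(o['contact_force'][2])
print(np.mean(f),o['tau'][1])
go(.6305,-.239,.2,.356)"
```

```text
-0.4105875833669934 -59.47294592857361
delta [0.025  0.1488 0.001 ] [-5.000e-04  2.700e-03 -5.036e-01] tcp [ 0.6276 -0.0882  0.201 ]
```

Scaled: 0.148 m / 0.75 = 0.1973, 0.112 m / 0.75 = 0.1493, -0.504 rad / 3.1416 = -0.1604.

Emit:
run_rows:
  rows:
    - [[0.008, 0.0493, 0, 0, 0, -0.0414], [0.016, 0.1, 0, 0, 0, -0.0859], [0.0253, 0.1493, 0, 0, 0, -0.1273], [0.0333, 0.1973, 0, 0, 0, -0.1604], [0.0333, 0.1973, 0, 0, 0, -0.1604]]

```text
clock: 25.9
tcp_pos: [0.6294, -0.2463, 0.2005]
orientation: [3.091, 0.546, -0.006]
contact_force: [-0.8, -0.6, -1.2]
grip_width: 0.085
gripper_force: 0.0
```

Emit:
run_rows:
  rows:
    - [[0, 0, 0, 0, 0, 0], [0, 0, 0, 0, 0, 0]]

```text
clock: 26.1
tcp_pos: [0.6313, -0.2366, 0.2017]
orientation: [-3.09, -0.558, 0.001]
contact_force: [-0.1, 0.5, 0.5]
grip_width: 0.0851
gripper_force: 0.0
```

```bash
python3 -c "
from h import *
o,d=grab_frame('wrist')
P=world(d,camera_info('wrist'))
q=P[(np.hypot(P[...,0]-.6305,P[...,1]+.239)<.045)&(P[...,2]>.056)&(P[...,2]<.066)]; print(len(q),cv2.minAreaRect((q[:,:2]*1000).astype(np.float32)))
q=P[(np.hypot(P[...,0]-.6305,P[...,1]+.239)<.045)&(P[...,2]>.08)&(P[...,2]<.1)]; print(len(q),cv2.minEnclosingCircle((q[:,:2]*1000).astype(np.float32)),q[:,2].max())
go(.6305,-.239,.101,.356)"
```

```text
4298 ((631.0975952148438, -238.65359497070312), (54.35438919067383, 54.409820556640625), 20.252418518066406)
4127 ((630.5549926757812, -238.93104553222656), 18.952800750732422) 0.08772801131248147
delta [-0.0019  0.0024  0.101 ] [-0.0015  0.0003  0.0022] tcp [ 0.6315 -0.2362  0.202 ]
```

Scaled: 0.1 m / 0.75 = 0.1333, 0.07 m / 0.75 = 0.0933.

Emit:
run_rows:
  rows:
    - [[-0.002, 0.0027, 0.04, 0, 0, 0], [-0.002, 0.0027, 0.0933, 0, 0, 0], [-0.002, 0.0027, 0.1333, 0, 0, 0], [-0.002, 0.0027, 0.1333, 0, 0, 0], [-0.002, 0.0027, 0.1333, 0, 0, 0]]

```text
clock: 26.65
tcp_pos: [0.6312, -0.2392, 0.1029]
orientation: [-3.091, -0.559, 0.0]
contact_force: [-0.3, 0.0, 1.4]
grip_width: 0.0849
gripper_force: 0.0
```

Emit:
run_rows:
  rows:
    - [[0, 0, 0, 0, 0, 0], [0, 0, 0, 0, 0, 0], [0, 0, 0, 0, 0, 0], [0, 0, 0, 0, 0, 0]]
  jaw: 0.04
  grip_n: 60

```text
clock: 27.05
tcp_pos: [0.6322, -0.2408, 0.105]
orientation: [3.09, 0.556, 0.006]
contact_force: [0.6, 0.8, 6.2]
grip_width: 0.0551
gripper_force: 65.9
```

Emit:
run_rows:
  rows:
    - [[0, 0, 0, 0, 0, 0], [0, 0, -0.0267, 0, 0, 0], [0, 0, -0.08, 0, 0, 0], [0, 0, -0.1333, 0, 0, 0], [0, 0, -0.1333, 0, 0, 0]]

```text
clock: 27.55
tcp_pos: [0.6339, -0.2412, 0.2096]
orientation: [3.087, 0.555, 0.015]
contact_force: [0.6, -0.7, -1.6]
grip_width: 0.0547
gripper_force: 65.0
```

```bash
python3 -c "
from h import *
f=[]
for i in range(6):
  grab_frame('top');o=r.get_obs(); f.append(o['contact_force'][2])
print(np.mean(f),np.std(f),o['grip_width'])
go(.618,.074,.19,-.227)"
```

```text
-3.430808967020088 0.1591214850882636 0.05477745871315591
delta [ 0.0988 -0.2988  0.011 ] [-0.0011  0.0031  0.5833] tcp [ 0.6296 -0.2405  0.2007]
```

Bottle B is the heavy one, reading −3.4 N against −0.7 N for A. I'll carry it to the block, raised so it clears bottle A.

Scaled: -0.172 m / 0.75 = -0.2293, -0.086 m / 0.75 = -0.1147, 0.4 rad / 3.1416 = 0.1273.

Emit:
run_rows:
  rows:
    - [[0, 0, -0.0533, 0, 0, 0], [0.0187, -0.0573, -0.0533, 0, 0, 0.0318], [0.0373, -0.1147, -0.0533, 0, 0, 0.0637], [0.056, -0.172, -0.0533, 0, 0, 0.0955], [0.076, -0.2293, -0.0533, 0, 0, 0.1273]]

```text
clock: 28.35
tcp_pos: [0.6232, -0.058, 0.2413]
orientation: [-3.141, 0.076, 0.003]
contact_force: [1.8, -0.2, -2.4]
grip_width: 0.0548
gripper_force: 65.2
```

```bash
python3 -c "
from h import *
go(.618,.074,.2,-.227)"
```

```text
delta [-0.0115 -0.1316  0.0414] [1.000e-04 2.200e-03 1.788e-01] tcp [ 0.6232 -0.058   0.2413]
```

Scaled: -0.1316 m / 0.75 = -0.1755, -0.088 m / 0.75 = -0.1173, 0.179 rad / 3.1416 = 0.057.

Emit:
run_rows:
  rows:
    - [[-0.0053, -0.0587, 0, 0, 0, 0.0191], [-0.0107, -0.1173, 0, 0, 0, 0.0382], [-0.0153, -0.1755, 0.0133, 0, 0, 0.057], [-0.0153, -0.1755, 0.0533, 0, 0, 0.057], [-0.0153, -0.1755, 0.0533, 0, 0, 0.057]]

```text
clock: 28.85
tcp_pos: [0.6154, 0.0742, 0.198]
orientation: [3.121, -0.342, -0.013]
contact_force: [-1.2, -0.9, -3.2]
grip_width: 0.0549
gripper_force: 65.1
```

Emit:
run_rows:
  rows:
    - [[0, 0, 0, 0, 0, 0], [0, 0, 0, 0, 0, 0]]

```text
clock: 29.05
tcp_pos: [0.6191, 0.0712, 0.2032]
orientation: [3.122, -0.352, 0.001]
contact_force: [-0.2, 0.1, -2.5]
grip_width: 0.0553
gripper_force: 65.1
```

```bash
python3 -c "
from h import *
o,d=grab_frame('wrist');cv2.imwrite('pics/w10.png',o)
P=world(d,camera_info('wrist'))
A=np.hypot(P[...,0]-.618,P[...,1]-.074)<.08
q=P[A&(P[...,2]>.02)&(P[...,2]<.035)]; print('block',len(q),cv2.minAreaRect((q[:,:2]*1000).astype(np.float32)))
q=P[A&(P[...,2]>.18)&(P[...,2]<.187)]; print('cap',len(q),cv2.minEnclosingCircle((q[:,:2]*1000).astype(np.float32)))
q=P[(np.hypot(P[...,0]-.627,P[...,1]+.086)<.045)&(P[...,2]>.08)&(P[...,2]<.1)]; print('bA',len(q),q.mean(0) if len(q) else 0)
go(.618,.074,.2,-.227)"
```

```text
block 5433 ((634.239013671875, 70.05078125), (96.24815368652344, 63.11713790893555), 77.12796020507812)
cap 15205 ((621.3309936523438, 72.34367370605469), 60.84371566772461)
bA 1662 [ 0.62777094 -0.0730564   0.08446099]
delta [-0.0018 -0.0024  0.0036] [-0.0003 -0.0016  0.0023] tcp [0.6193 0.0713 0.2036]
```

View pics/w10.png

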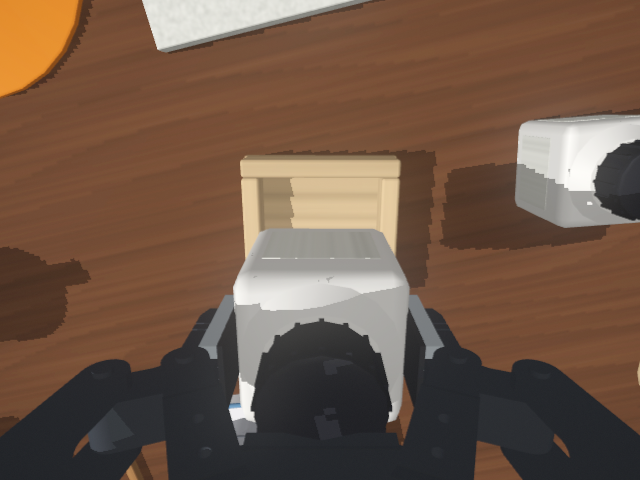

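Scaled: 0.084 m / 0.75 = 0.112, 0.07 m / 0.75 = 0.0933.

Emit:
run_rows:
  rows:
    - [[-0.0013, -0.0029, 0, 0, 0, 0], [-0.0013, -0.0029, 0.0533, 0, 0, 0], [-0.0013, -0.0029, 0.0933, 0, 0, 0], [-0.0013, -0.0029, 0.112, 0, 0, 0], [-0.0013, -0.0029, 0.112, 0, 0, 0]]

```text
clock: 29.6
tcp_pos: [0.617, 0.0744, 0.1171]
orientation: [3.121, -0.35, -0.005]
contact_force: [-0.9, 0.0, -2.7]
grip_width: 0.0549
gripper_force: 65.1
```

Emit:
run_rows:
  rows:
    - [[0, 0, 0.0013, 0, 0, 0], [0, 0, 0.0027, 0, 0, 0], [0, 0, 0.0027, 0, 0, 0]]

```text
clock: 29.9
tcp_pos: [0.6188, 0.075, 0.118]
orientation: [-3.122, 0.349, -0.004]
contact_force: [0.5, -0.8, -3.4]
grip_width: 0.0549
gripper_force: 65.1
```

Emit:
run_rows:
  rows:
    - [[0, 0, 0.0027, 0, 0, 0], [0, 0, 0.0027, 0, 0, 0]]

```text
clock: 30.1
tcp_pos: [0.618, 0.0748, 0.1149]
orientation: [-3.122, 0.349, -0.001]
contact_force: [-1.3, -0.6, -3.0]
grip_width: 0.0551
gripper_force: 65.1
```

Scaled: 0.001 m / 0.75 = 0.0013.

Emit:
run_rows:
  rows:
    - [[0, 0, 0.0013, 0, 0, 0], [0, 0, 0.0013, 0, 0, 0]]

```text
clock: 30.3
tcp_pos: [0.6179, 0.0748, 0.1135]
orientation: [3.122, -0.349, -0.0]
contact_force: [0.2, 0.6, -3.5]
grip_width: 0.0551
gripper_force: 65.1
```

Emit:
run_rows:
  rows:
    - [[0, 0, 0.0013, 0, 0, 0], [0, 0, 0.0013, 0, 0, 0]]

```text
clock: 30.5
tcp_pos: [0.618, 0.0749, 0.1131]
orientation: [3.122, -0.349, 0.0]
contact_force: [-2.1, 0.1, 3.2]
grip_width: 0.0545
gripper_force: 65.7
```

Emit:
run_rows:
  rows:
    - [[0, 0, 0, 0, 0, 0], [0, 0, 0, 0, 0, 0], [0, 0, 0, 0, 0, 0], [0, 0, 0, 0, 0, 0]]
  jaw: 0.085

```text
clock: 30.9
tcp_pos: [0.6181, 0.0748, 0.1126]
orientation: [-3.122, 0.349, -0.0]
contact_force: [-0.9, 0.1, -0.1]
grip_width: 0.0851
gripper_force: 0.0
```

Emit:
run_rows:
  rows:
    - [[0, 0, -0.0533, 0, 0, 0], [0, 0, -0.12, 0, 0, 0], [0, 0, -0.1867, 0, 0, 0], [0, 0, -0.1867, 0, 0, 0], [0, 0, -0.1867, 0, 0, 0]]

```text
clock: 31.4
tcp_pos: [0.6185, 0.0749, 0.2541]
orientation: [-3.122, 0.349, -0.005]
contact_force: [-0.0, -0.9, -1.3]
grip_width: 0.0851
gripper_force: 0.0
```

```bash
python3 -c "
from h import *
o,d=grab_frame('wrist');cv2.imwrite('pics/w11.png',o)
P=world(d,camera_info('wrist'))
q=P[(np.hypot(P[...,0]-.618,P[...,1]-.074)<.045)&(P[...,2]>.06)&(P[...,2]<.074)]; print(cv2.minAreaRect((q[:,:2]*1000).astype(np.float32)),np.median(q[:,2]))
q=P[(np.hypot(P[...,0]-.618,P[...,1]-.074)<.03)]; print(np.nanmax(q[:,2]))
i,d=grab_frame('top');s,_=grab_frame('scene')
cv2.imwrite('pics/end.png',cv2.vconcat([i[140:330,100:500],s[120:360,150:550]]))
P=world(d,camera_info('top'))
for k,(x,y,h) in {'pot':(.452,.168,.045),'jug':(.63,.415,.08)}.items():
  q=P[(np.hypot(P[...,0]-x,P[...,1]-y)<h)&(P[...,2]>.06)]; print(k,cv2.minAreaRect((q[:,:2]*1000).astype(np.float32)),np.percentile(q[:,2],97))"
```

```text
((615.0016479492188, 76.55531311035156), (55.75584411621094, 55.98386764526367), 76.99526977539062) 0.06573803992634156
0.27319889692589083
pot ((450.958251953125, 167.50875854492188), (60.241451263427734, 61.08061599731445), 0.6070491671562195) 0.0881751220355024
jug ((631.71533203125, 416.7799377441406), (108.51303100585938, 74.88243865966797), 68.1473388671875) 0.10921358265361715
```

View pics/end.png

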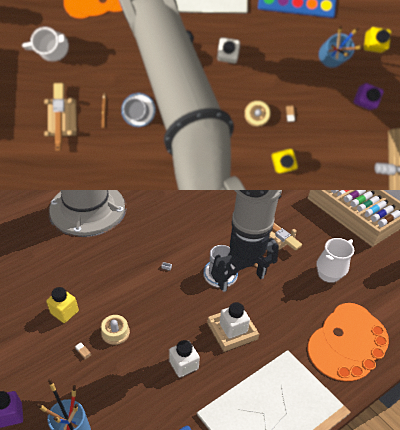

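Everything is placed: the pot is in its saucer (138,108), the tape on its post (257,113), the brush on its rest (60,112), and the full bottle seated in the block (233,325). The empty bottle stands on the table (184,358) and the jug has not moved.

```bash
python3 -c "
from bench import r
print(r.hand_in())"
```

```text
the job is handed in; nothing more can be done
None
```

I handed the job in at about 31 s of the 128 s allowed: the pot, tape, brush and full bottle are all in their holders, the empty bottle stands on the table, and the jug was not touched.

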